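# Open the ratchet clamp on the sample jar

### The job

Free the sample jar held in the ratchet clamp on the steel tray: press the release lever on the sliding jaw down with the fingertips and, keeping it down, push the jaw back along its bar until it is fully back against the end stop, then move clear. Leave the jar standing where it is, and do not disturb the other things.

Things in the scene. Friction and masses are not known exactly. Their poses are not given: they have to be found in the camera images.
- clamp: steel spill tray, 370 x 300 mm, 12 mm rim, fixed, carrying a one-bar ratchet clamp. Origin: centre of its underside, on the bench; z up. x runs along the clamp's bar the way the jaw OPENS: black fixed jaw (-x end, top 90 mm above the bench), jar, black sliding jaw, bare toothed bar (24 mm wide, at y = 0, teeth to 45 mm), black end stop (+x end, top 56 mm).
- jaw (a joint): how far the sliding jaw is pushed back along the bar towards clamp +x (m): 0 = about 1 mm from the jar, 0.090 = fully back at the end stop; starts at 0 to 0.02. About 4 N of friction, stays where it is left. With the release lever up the ratchet (teeth 10 mm apart) lets it back at most 10 mm, then locks it hard.
- release (a joint): angle of the release lever (rad): near 0 = up, pawl in a tooth (up to 0.18 when it rides on a tooth); above 0.20 the pawl is clear and the jaw free; 0.36 = fully down, on its stop. Springs back up when let go, so it must be kept down while the jaw is pushed. Takes about 5 to 10 N.
- release_pad (a point): point on top of the release lever: a ribbed aluminium thumb plate on the sliding jaw, 34 mm wide, 56 mm long, hinged under the upright wall and rising towards the jar (0.33 rad; level when pressed). Point mid-width, 12 mm from the wall, 70 mm above the bench; press here or up to 20 mm nearer the jar. It sinks about 10 mm, to a top face 58 mm above the bench. Moves with lever and jaw.
- push_face (a point): middle of the flat face that looks towards the jar (clamp -x) on the sliding jaw's upright wall: 54 mm wide, 67 to 106 mm above the bench, point at 85 mm. A finger pressing the thumb plate beside it pushes this face along clamp +x to slide the jaw back. From this face to the jaw's gripping plate on the jar's side (top 78 mm above the bench) there are 54 mm free along the bar.
- jar_mid (a point): squat glass sample jar with screw lid, 59 mm across, 62 mm tall, standing loose on the clamp's seat (40 mm above the bench) between the jaws; point at half height; its lid is about 102 mm above the bench
- reagent_mid (a point): bystander: small clear glass bottle with screw cap, 50 mm across, 90 mm tall, standing on the tray beside the clamp; point at half height
- beaker_mid (a point): bystander: clear plastic beaker, 72 mm across the rim, 85 mm tall, on the tray; point at half height
- plug_mid (a point): bystander: turned steel port plug, 50 mm across, 42 mm tall, on the tray; point at half height
- collar_mid (a point): bystander: flat steel ring, 52 mm across, 14 mm tall, on the tray; point at its centre
- flask_mid (a point): bystander: conical glass flask, 96 mm across the foot, 150 mm tall, on the bench to the right of the tray; point at half height
- washbottle_mid (a point): bystander: white plastic bottle, 64 mm across, 150 mm tall, on the bench to the right of the tray; point at half height

How it is judged:
On the way, in this order (a step that is already met when the one before it is completed fails the run):
1. the fingers press the release lever down until the pawl is clear of the teeth, with the jaw still near the jar (value of joint release above 0.2 rad and contact force between the fingers and release above 0.5 N and value of joint jaw below 0.045 m), for 0.1 s.
2. the sliding jaw is pushed fully back to the end stop (value of joint jaw above 0.086 m), for 0.1 s.
At the end, for the whole second after the job is handed in: The sliding jaw is within 4 mm of its fully back position (joint above 0.086 of 0.090 m) and at rest, the release lever is let go, and the jar stands upright at rest within 15 mm of where it began (value of joint jaw above 0.086 m and velocity of joint jaw between -0.005 and 0.005 m/s and value of joint release below 0.2 rad and distance of jar_mid from where it was at the start of the episode below 0.015 m and angle between jar_mid's own z axis and vertical below 0.15 rad); the robot touches nothing.
It fails at once if the jar is lifted, tipped or shifted by more than 15 mm (distance of jar_mid from where it was at the start of the episode above 0.015 m or angle between jar_mid's own z axis and vertical above 0.3 rad).
It fails at once if another loose thing is lifted, knocked or shifted by more than 25 mm (distance of any of reagent_mid, beaker_mid, plug_mid, collar_mid, flask_mid, washbottle_mid from where it was at the start of the episode above 0.025 m).
It also fails if it takes over 32 s, if anything falls off the work surface, if the arm or the gripper's body presses on something with over 40 N, if the wrist force passes 120 N, or if a joint passes its speed limit or range.

### The arm

A 6-joint arm with a two-finger parallel gripper is mounted at the origin on the work surface. World frame = base frame: x ahead of the robot, y to its left, z up, the work surface at z = 0. Lengths are in m, angles in rad, forces in N, time in s.
With the tool pointing down it reaches from about 0.35 to 0.775 m from the base axis. Payload 5.5 kg.
Tool frame: the origin (TCP) lies midway between the tips of the shut fingers; the grasp point (between the pads) lies 19 mm behind it; z points along the fingers, y is the direction in which the jaws open and shut (so a half turn about z gives the same grasp; the last joint's range is limited). The gripper opens to 85 mm and grips with 20 to 120 N. Pads are 22 mm wide; open, the fingers measure 114 mm over their backs; the gripper's body (76 mm by 85 mm) begins 54 mm behind the grasp point. The pads swing forward as they close: fully open they stand 13 mm farther back than shut.
Start: joints at [0.985, 0.313, 0.046, 1.304, 0, 1.431], TCP at [0.248, 0.519, 0.205] pointing down, gripper open.
Joint ranges: [-2.76, 2.76], [-0.86, 1.69], [-1.03, 1.26], [-2.2, 2.34], [-1.47, 1.5], [-3.14, 3.14]. Speed limits (rad/s): [2.57, 2.57, 3.14, 3.14, 3.14, 3.14].

### API

Orientations are given as a unit quaternion [w, x, y, z].
In Python, from workcell import env gives the robot as it stands.
- The arm moves only by the shell command python3 -m creep 'ROWS' [OPENING] [FORCE]. ROWS is JSON, a list of rows, each a list of 6 numbers: the shift along the tool's x, y, z in m, then the turn, a rotation vector about the tool's x, y, z in degrees. A call has exactly 8 rows; each row is the pose to reach, as a shift and turn from the pose commanded when the call began, along the tool's axes at that moment; what a row does not reach only later rows make up. A row lasts 1/10 s, in which the tool goes at most 50 mm and 8.59 degrees, less where a joint would pass 70% of its speed; a pose out of reach is approached as far as the arm can. A call with a gripper value outside its range is refused whole. OPENING is the finger opening in m, from 0 to 0.0854, set as the call begins (- or left out, the last holds). The fingers move at their own pace and stop on an object; FORCE is the grip in N (left out, the last holds). Time passes only in rows, so rows that repeat a pose let the fingers close, or fill a call up. It gives the time, the measured TCP pose, the force and the opening at its end, in the units of the state.
- env.get_state(): the state, without advancing time (a new reading comes with each control period).
- env.read_camera(name): name is "scene" or "top"; returns (picture, depth): 480x640x3 uint8, blue, green, red; 480x640 float32, m along the optical axis (not along the pixel's ray), 0 where there is no reading.
- env.camera_params(name): a dict with "fx", "fy", "cx", "cy" (pixels), "k1" (the pictures are not rectified: a ray, as slopes to the right and down, at radius r is drawn at 1 + k1 r^2 times it, then the intrinsics apply), "position" and "orientation" of the camera in the world. Camera axes: x right, y up, looking along -z (the intrinsics and any distortion apply to the point x, -y, -z); pixel columns grow to the right and rows downward; lengths in m; the calibration is good to about 2 mm. A picture is of the moment at which its call begins. camera_params takes no time and is no camera call.
- env.hand_in(): hands the job in, once; it reports no verdict.
The state is a dict: "clock": time; "joint_pos": joint angles; "qvel": joint speeds; "tau": joint torques, N m; "tcp_pos": TCP position; "orientation": TCP orientation; "wrist_force": force on the tool from outside, world axes, zero at the start; "ft_torque": the same for the moment, N m; "finger_gap": finger opening in m.
Only numpy, scipy, OpenCV 4.12 (cv2) and the standard library are available. Lean on these libraries where they do the work, as an engineer would, in place of code of your own. Each camera call takes 0.05 s, during which the arm holds its last target. There are 200 camera calls.

## Working session

There is one attempt and no reset: what is moved stays moved. The work goes in short steps, Python scripts to look and compute and a shell command to move; the robot and the scene stay as the last step left them, time stands still between calls to the robot, and variables do not carry over. Pictures are saved under pics/ and viewed, about 8 in all and at most 12, crops included, and the job is handed in when it is done.

```bash
ls; mkdir -p pics
cat > h.py <<'E'
import numpy as np, cv2
from scipy.spatial.transform import Rotation as R
from workcell import env
def q2R(q): return R.from_quat([q[1],q[2],q[3],q[0]]).as_matrix()
def ray(cam,u,v):
    p=env.camera_params(cam)
    x=(u-p['cx'])/p['fx']; y=(v-p['cy'])/p['fy']
    a,b=x,y
    for _ in range(30):
        s=1+p['k1']*(a*a+b*b); a,b=x/s,y/s
    return np.array(p['position']), q2R(p['orientation'])@np.array([a,-b,-1.])
def onz(cam,u,v,z):
    o,d=ray(cam,u,v); return o+d*(z-o[2])/d[2]
def dep(cam,u,v,D):
    o,d=ray(cam,u,v); return o+d*D[int(v),int(u)]
def px(cam,P):
    p=env.camera_params(cam); c=q2R(p['orientation']).T@(np.array(P)-p['position'])
    a,b=c[0]/-c[2],-c[1]/-c[2]; s=1+p['k1']*(a*a+b*b)
    return np.array([p['fx']*a*s+p['cx'],p['fy']*b*s+p['cy']])
E
python3 - <<'E'
from h import *
for c in ['scene','top']:
    im,d=env.read_camera(c); cv2.imwrite(f'pics/{c}0.png',im); np.save(f'{c}0.npy',d)
    print(env.camera_params(c))
print(env.get_state())
E
```

```text
pics
{'fx': 498.1472023564069, 'fy': 498.1472023564069, 'cx': 313.2282492344693, 'cy': 241.9671008915932, 'k1': 0.018418258946196284, 'position': array([ 0.94347513, -0.52582262,  0.78466856]), 'orientation': array([0.87967822, 0.30528982, 0.11345153, 0.34654452])}
{'fx': 573.2232973667162, 'fy': 573.2232973667162, 'cx': 320.2711980199239, 'cy': 243.56177659672963, 'k1': -0.1325373247640264, 'position': array([ 0.44875471, -0.09891117,  1.05901477]), 'orientation': array([ 0.71568924,  0.03697503, -0.05668639, -0.69513193])}
{'clock': 0.1, 'joint_pos': array([9.85415098e-01, 3.13942778e-01, 4.51393591e-02, 1.30356635e+00,
       3.17664921e-05, 1.43118595e+00]), 'qvel': array([ 0.00091358, -0.00329436,  0.0023022 ,  0.0008588 ,  0.00070291,
        0.00047451]), 'tau': array([ 2.22003961e-03, -4.81726313e+01,  2.99243367e+01,  1.27906559e-02,
       -1.67527519e-04, -1.18772064e-05]), 'tcp_pos': array([0.24766248, 0.51842268, 0.20370723]), 'orientation': array([-2.93829751e-04,  2.21044534e-01,  9.75263398e-01, -7.29964364e-04]), 'wrist_force': array([0.14321405, 0.22392151, 0.46450531]), 'ft_torque': array([-0.01794391, -0.071553  , -0.0340044 ]), 'finger_gap': 0.0854598802467585}
```

View pics/top0.png

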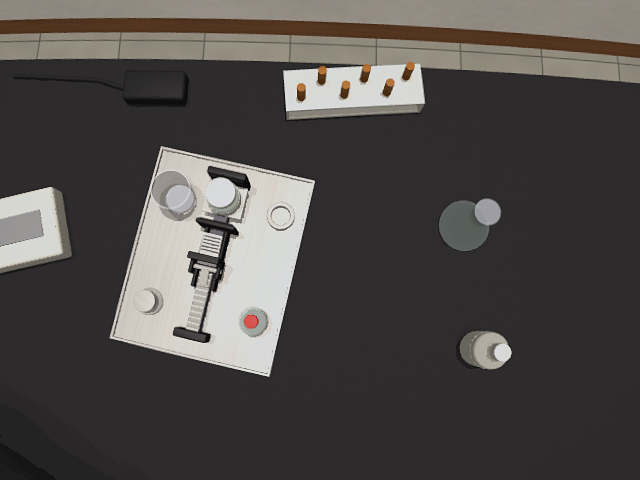

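View pics/scene0.png

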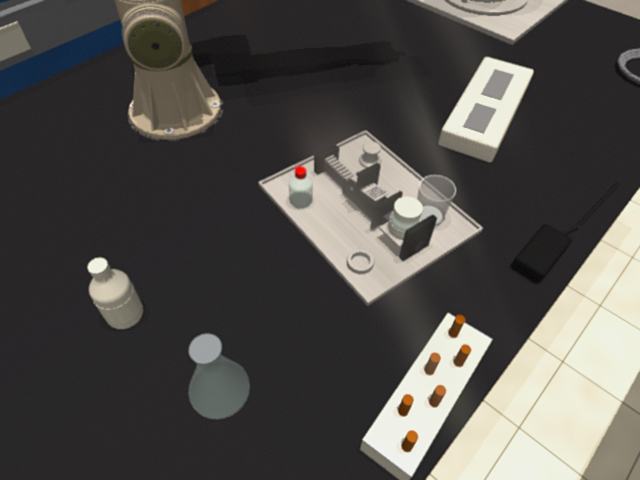

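The top picture shows the tray with corners near (162,148), (314,181), (270,375) and (111,338). The fixed jaw is at (228,176), the jar at (222,196), the gripping plate at (218,226), the upright wall near (207,258) and the end stop at (192,335). Beaker, plug, ring and red-capped bottle are on the tray to the sides. The scene view agrees.

Run:
```python
from h import *
im=cv2.imread('pics/top0.png'); d=np.load('top0.npy')
cv2.imwrite('pics/crop1.png',cv2.resize(im[150:360,140:300],None,fx=3.5,fy=2.8571,interpolation=cv2.INTER_CUBIC) if 0 else cv2.resize(im[160:350,150:290],None,fx=4,fy=4,interpolation=cv2.INTER_CUBIC)[:600+160][:600])
# tray from depth/brightness
C=[onz('top',u,v,.012) for u,v in [(162,148),(314,181),(270,375),(111,338)]]
for a,b in zip(C,C[1:]+C[:1]): print(a.round(4),np.linalg.norm(a-b).round(4))
c=sum(C)/4; ax=(C[2]+C[3]-C[0]-C[1]); ax/=np.linalg.norm(ax); print('c',c,'yaw',np.arctan2(ax[1],ax[0]))
g=cv2.cvtColor(im,cv2.COLOR_BGR2GRAY)
m=(g>110).astype(np.uint8); m[:145]=0; m[:,:100]=0;m[:,340:]=0
cs,_=cv2.findContours(m,0,1); k=max(cs,key=cv2.contourArea)
q=cv2.approxPolyDP(cv2.convexHull(k),8,True)[:,0]; print(q, cv2.minAreaRect(k))
# point cloud: height by (x,y) in clamp frame
y=np.array([-ax[1],ax[0],0])
for yy in (0,.022,-.022):
  print('y',yy)
  for s in np.arange(-.15,.18,.006):
    P=c+ax*s+y*yy; z=.05
    for _ in range(8):
        u,v=px('top',[P[0],P[1],z]); z=dep('top',round(u),round(v),d)[2]
    print(f'{s:.3f}:{z:.3f}',end=' ')
```

```text
[0.7622 0.1789 0.012 ] 0.2955
[ 0.7066 -0.1113  0.012 ] 0.3656
[ 0.3476 -0.0423  0.012 ] 0.2983
[0.4032 0.2507 0.012 ] 0.3661
c [0.55492336 0.06899206 0.012     ] yaw 2.947932226016704
[[161 146]
 [314 181]
 [268 376]
 [109 337]] ((211.6509552001953, 259.7146301269531), (164.74061584472656, 201.62716674804688), 13.153708457946777)
y 0
-0.150:0.087 -0.144:0.091 -0.138:0.083 -0.132:0.103 -0.126:0.104 -0.120:0.101 -0.114:0.101 -0.108:0.101 -0.102:0.100 -0.096:0.104 -0.090:0.101 -0.084:0.103 -0.078:0.051 -0.072:0.039 -0.066:0.076 -0.060:0.072 -0.054:0.078 -0.048:0.037 -0.042:0.037 -0.036:0.068 -0.030:0.067 -0.024:0.068 -0.018:0.063 -0.012:0.062 -0.006:0.063 0.000:0.061 0.006:0.105 0.012:0.103 0.018:0.058 0.024:0.059 0.030:0.055 0.036:0.057 0.042:0.054 0.048:0.049 0.054:0.047 0.060:0.046 0.066:0.041 0.072:0.045 0.078:0.043 0.084:0.044 0.090:0.045 0.096:0.043 0.102:0.041 0.108:0.041 0.114:0.043 0.120:0.045 0.126:0.038 0.132:0.046 0.138:0.054 0.144:0.058 0.150:0.055 0.156:0.002 0.162:0.002 0.168:0.001 0.174:0.003 y 0.022
-0.150:0.090 -0.144:0.091 -0.138:0.058 -0.132:0.043 -0.126:0.040 -0.12
[... 509 characters left out ...]
.126:0.001 0.132:0.000 0.138:0.056 0.144:0.055 0.150:0.050 0.156:-0.001 0.162:0.006 0.168:0.002 0.174:0.003 y -0.022
-0.150:0.089 -0.144:0.089 -0.138:0.089 -0.132:0.082 -0.126:0.032 -0.120:0.100 -0.114:0.102 -0.108:0.101 -0.102:0.101 -0.096:0.100 -0.090:0.073 -0.084:0.040 -0.078:0.042 -0.072:0.007 -0.066:0.002 -0.060:0.075 -0.054:0.077 -0.048:0.048 -0.042:0.051 -0.036:0.002 -0.030:0.010 -0.024:0.063 -0.018:0.002 -0.012:0.005 Traceback (most recent call last):
  File "<stdin>", line 19, in <module>
  File "h.py", line 15, in dep
    o,d=ray(cam,u,v); return o+d*D[int(v),int(u)]
                                 ~^^^^^^^^^^^^^^^
IndexError: index 377673 is out of bounds for axis 0 with size 480
```

View pics/crop1.png

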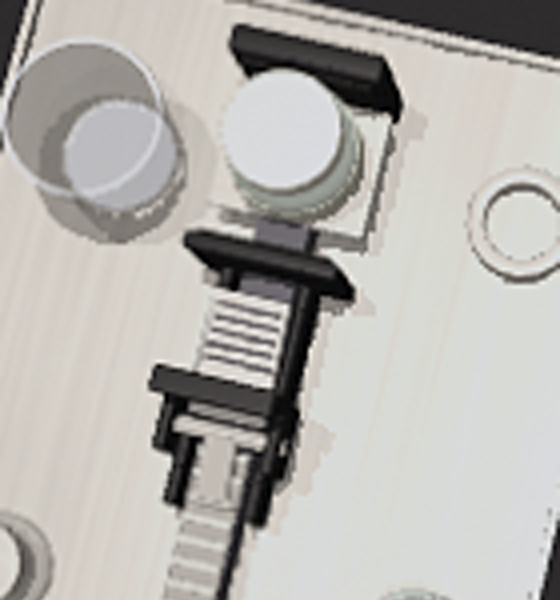

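The zoom confirms the layout. Depth heights also match what was given: wall top about 105 mm, gripping plate 76 mm, end stop 56 mm, bar 44 mm. Next I'll fix the wall face and bar centreline, then work out the approach in tool axes.

```bash
cat > pose.py <<'E'
from h import *
yaw=2.948; ax=np.array([np.cos(yaw),np.sin(yaw),0]); ay=np.array([-ax[1],ax[0],0]); c=np.array([.5549,.0690,0])
def cl(P): P=np.array(P)-c; return np.array([P@ax,P@ay,P[2]])
def wo(s,y,z): return c+ax*s+ay*y+[0,0,z]
E
python3 - <<'E'
from pose import *
def cloud(cam):
    d=np.load(f'{cam}0.npy'); v,u=np.mgrid[0:480,0:640]; u=u[d>0];v=v[d>0]
    p=env.camera_params(cam); x=(u-p['cx'])/p['fx'];y=(v-p['cy'])/p['fy'];a,b=x,y
    for _ in range(20): s=1+p['k1']*(a*a+b*b);a,b=x/s,y/s
    W=(np.stack([a,-b,-np.ones_like(a)],1)*d[d>0][:,None])@q2R(p['orientation']).T+p['position']-c
    return np.stack([W@ax,W@ay,W[:,2]],1)
for cam in('top','scene'):
    P=cloud(cam)
    def box(n,x0,x1,z0,z1,yl=.06):
        m=(P[:,0]>x0)&(P[:,0]<x1)&(abs(P[:,1])<yl)&(P[:,2]>z0)&(P[:,2]<z1); Q=P[m]
        print(cam,n,len(Q),np.percentile(Q,[3,50,97],axis=0).round(4).tolist() if len(Q)>3 else '')
    box('walltop',-.02,.04,.1,.112); box('wall',-.02,.04,.088,.1)
    box('plate',-.045,-.002,.056,.08,.03); box('grip',-.075,-.045,.065,.082); box('lid',-.14,-.075,.097,.107,.04); box('stop',.13,.16,.05,.06); box('fixed',-.17,-.13,.08,.095)
T=wo(-.013,0,.20); st=env.get_state(); Rm=q2R(st['orientation'])
print('shift to target',(Rm.T@(T-st['tcp_pos'])).round(4), T)
Rt=np.stack([ax,-ay,[0,0,-1]],1); print('turn deg',np.degrees(R.from_matrix(Rm.T@Rt).as_rotvec()))
E
```

```text
top walltop 223 [[0.0027, -0.0265, 0.102], [0.0085, -0.0011, 0.1052], [0.014, 0.023, 0.1085]]
top wall 6 [[0.0045, -0.0222, 0.0903], [0.0067, 0.0237, 0.0976], [0.0133, 0.0248, 0.0997]]
top plate 412 [[-0.0376, -0.0187, 0.0601], [-0.0203, -0.0023, 0.0648], [-0.0033, 0.0138, 0.0696]]
top grip 252 [[-0.0617, -0.033, 0.0671], [-0.0561, -0.0012, 0.0762], [-0.0519, 0.0312, 0.0797]]
top lid 708 [[-0.1303, -0.0232, 0.0978], [-0.1073, -0.0018, 0.101], [-0.0848, 0.0209, 0.1043]]
top stop 309 [[0.1337, -0.0296, 0.0509], [0.1413, -0.0011, 0.0545], [0.1487, 0.026, 0.0579]]
top fixed 363 [[-0.1516, -0.0329, 0.0815], [-0.1435, 0.0004, 0.088], [-0.1369, 0.0313, 0.0919]]
scene walltop 180 [[0.0032, -0.0277, 0.1014], [0.0064, -0.0016, 0.1086], [0.0149, 0.0232, 0.1116]]
scene wall 98 [[0.0027, -0.0276, 0.0884], [0.0047, 0.0013, 0.0942], [0.0092, 0.0237, 0.0997]]
scene plate 215 [[-0.0368, -0.0193, 0.065], [-0.0214, -0.0016, 0.0695], [-0.0039, 0.0133, 0.0732]]
scene grip 243 [[-0.0607, -0.0319, 0.0665], [-0.0578, 0.003, 0.0788], [-0.0508, 0.0316, 0.0816]]
scene lid 507 [[-0.1301, -0.0246, 0.0982], [-0.1078, 0.0002, 0.1046], [-0.0844, 0.0222, 0.1066]]
scene stop 168 [[0.1345, -0.0311, 0.0505], [0.1386, -0.0015, 0.0574], [0.1504, 0.0254, 0.0598]]
scene fixed 322 [[-0.1506, -0.033, 0.0809], [-0.1462, 0.0006, 0.0917], [-0.1343, 0.032, 0.0943]]
shift to target [-0.4836 -0.2698  0.004 ] [0.56765715 0.06649899 0.2       ]
turn deg [ -0.08673994  -0.02549614 -14.4487448 ]
```

```bash
python3 -m creep '[[-0.02,-0.011,0,0,0,-1],[-0.056,-0.031,0,0,0,-3],[-0.098,-0.055,0,0,0,-5],[-0.14,-0.078,0,0,0,-8],[-0.182,-0.102,0,0,0,-10],[-0.224,-0.125,0,0,0,-12],[-0.266,-0.148,0,0,0,-14],[-0.3,-0.167,0,0,0,-14.4]]' 0 40
python3 - <<'E'
from pose import *
T=wo(-.013,-.0015,.14); st=env.get_state(); Rm=q2R(st['orientation'])
print(cl(st['tcp_pos']),(Rm.T@(T-st['tcp_pos'])).round(4),st['finger_gap'])
E
```

```text
clock: 0.9
tcp_pos: [0.4476, 0.2366, 0.2042]
orientation: [-0.0, 0.097, 0.995, -0.0]
wrist_force: [1.1, 0.4, -0.1]
finger_gap: 0.0003
[ 0.13757873 -0.14380136  0.20423496] [-0.1507 -0.1421  0.0643] 0.0002660947166463844
```

```bash
python3 -m creep '[[-0.025,-0.023,0,0,0,0],[-0.056,-0.053,0,0,0,0],[-0.087,-0.082,0,0,0,0],[-0.118,-0.111,0,0,0,0],[-0.14,-0.132,0.01,0,0,0],[-0.151,-0.142,0.03,0,0,0],[-0.151,-0.142,0.055,0,0,0],[-0.151,-0.142,0.064,0,0,0]]'
python3 - <<'E'
from pose import *
T=wo(-.013,-.0015,.08); st=env.get_state(); Rm=q2R(st['orientation'])
print(cl(st['tcp_pos']),(Rm.T@(T-st['tcp_pos'])).round(4),np.degrees(R.from_matrix(Rm.T@np.stack([ax,-ay,[0,0,-1]],1)).as_rotvec()))
for n in('scene','top'):
  im,d=env.read_camera(n); u,v=px(n,wo(-.02,0,.1)).astype(int)
  cv2.imwrite(f'pics/{n}1.png',cv2.resize(im[v-70:v+70,u-80:u+80],None,fx=4,fy=4,interpolation=cv2.INTER_CUBIC))
E
```

```text
clock: 1.7
tcp_pos: [0.5657, 0.0696, 0.1374]
orientation: [-0.002, 0.098, 0.995, -0.0]
wrist_force: [0.4, 1.3, 0.3]
finger_gap: -0.0
[-0.01045306 -0.00265434  0.13744514] [-0.0028 -0.0011  0.0574] [-0.04247793 -0.28031014 -0.12900272]
```

View pics/scene1.png

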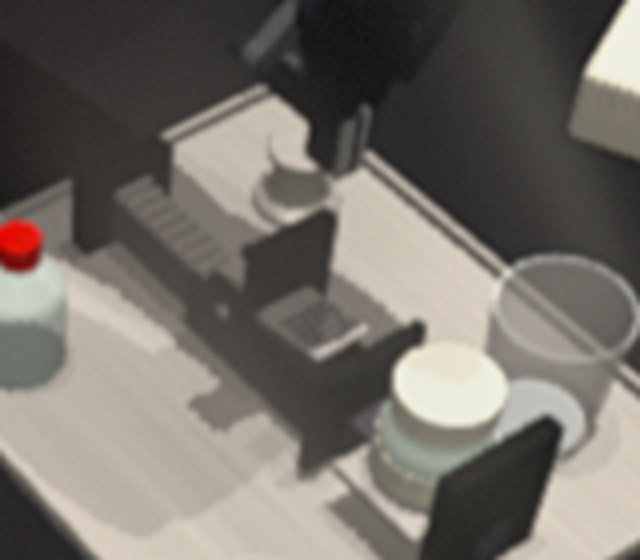

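The shut fingers hang at about crop (335,170), with the thumb plate at (315,320) and the wall at (290,270). I'll check the fingertip's projection against this, using a measurement at the settled pose.

Run:
```python
from pose import *
st=env.get_state(); t=np.array(st['tcp_pos']); print(st['clock'],cl(t),st['wrist_force'])
u0,v0=px('scene',wo(-.02,0,.1)).astype(int)-[80,70]
for P in (t,t*[1,1,0]+[0,0,.068],wo(.003,0,.106),wo(-.038,0,.072)): print(((px('scene',P)-[u0,v0])*4).round())
T=wo(-.013,-.0015,.08); print((q2R(st['orientation']).T@(T-t)).round(4))
```

```text
1.8 [-0.0102895  -0.00344229  0.13871486] [ 0.70786544 -0.5832424   1.5181113 ]
[324. 208.]
[307. 314.]
[293. 246.]
[340. 344.]
[-0.003  -0.0019  0.0587]
```

The visible tip is some 9 px above where the TCP projects, so I'll measure the fingers directly with depth.

Run:
```python
from pose import *
for cam in('scene','top'):
    im,d=env.read_camera(cam)
    v,u=np.mgrid[0:480,0:640]; m=d>0; u=u[m];v=v[m]
    p=env.camera_params(cam); x=(u-p['cx'])/p['fx'];y=(v-p['cy'])/p['fy'];a,b=x,y
    for _ in range(20): s=1+p['k1']*(a*a+b*b);a,b=x/s,y/s
    W=(np.stack([a,-b,-np.ones_like(a)],1)*d[m][:,None])@q2R(p['orientation']).T+p['position']-c
    P=np.stack([W@ax,W@ay,W[:,2]],1)
    k=(P[:,2]>.115)&(abs(P[:,0]+.01)<.08)&(abs(P[:,1])<.08)
    for z in np.arange(.115,.26,.008):
        Q=P[k&(P[:,2]>=z)&(P[:,2]<z+.008)]
        if len(Q): print(cam,round(z,3),len(Q),Q.min(0)[:2].round(3),Q.max(0)[:2].round(3),np.median(Q,0)[:2].round(3))
st=env.get_state();print(cl(st['tcp_pos']))
u,v=px('top',st['tcp_pos']);print(u,v)
im2=cv2.resize(im[int(v)-75:int(v)+75,int(u)-100:int(u)+100],None,fx=4,fy=4); cv2.imwrite('pics/top2.png',im2)
```

```text
scene 0.163 4 [-0.018  0.   ] [-0.015  0.003] [-0.016  0.001]
scene 0.171 28 [-0.023 -0.01 ] [-0.007  0.008] [-0.021  0.001]
scene 0.179 56 [-0.024 -0.017] [-0.005  0.009] [-0.018  0.002]
scene 0.187 55 [-0.024 -0.02 ] [-0.003  0.009] [-0.018  0.002]
scene 0.195 44 [-0.025 -0.016] [-0.009  0.011] [-0.019  0.002]
scene 0.203 33 [-0.024 -0.018] [-0.016  0.009] [-0.021 -0.002]
scene 0.211 84 [-0.027 -0.037] [-0.002  0.026] [-0.023 -0.007]
scene 0.219 140 [-0.026 -0.042] [0.001 0.034] [-0.022  0.007]
scene 0.227 97 [-0.028 -0.05 ] [0.004 0.039] [-0.023  0.009]
scene 0.235 168 [-0.031 -0.056] [0.005 0.046] [-0.023 -0.008]
scene 0.243 148 [-0.03  -0.063] [-0.003  0.054] [-0.023 -0.009]
scene 0.251 218 [-0.03  -0.066] [-0.001  0.058] [-0.022  0.012]
scene 0.259 255 [-0.032 -0.063] [0.001 0.057] [-0.021  0.025]
top 0.163 2 [-0.007  0.002] [-0.005  0.002] [-0.006  0.002]
top 0.171 3 [-0.007  0.002] [-0.003  0.006] [-0.007  0.004]
top 0.187 2 [-0.007  0.007] [-0.007  0.009] [-0.007  0.008]
top 0.203 1 [-0.007  0.012] [-0.007  0.012] [-0.007  0.012]
top 0.211 4 [-0.006  0.015] [-0.     0.027] [-0.001  0.02 ]
top 0.219 24 [-0.008  0.016] [-0.     0.035] [-0.003  0.021]
top 0.227 13 [-0.005  0.023] [-0.002  0.037] [-0.002  0.026]
top 0.235 23 [-0.025  0.028] [-0.002  0.042] [-0.006  0.031]
top 0.243 13 [-0.025  0.034] [-0.002  0.053] [-0.002  0.04 ]
top 0.251 132 [-0.027  0.035] [-0.     0.057] [-0.011  0.047]
top 0.259 109 [-0.025  0.037] [-0.002  0.057] [-0.013  0.05 ]
[-0.01189236 -0.00407924  0.14117352]
200.47590968935708 242.42833978556044
```

View pics/top2.png

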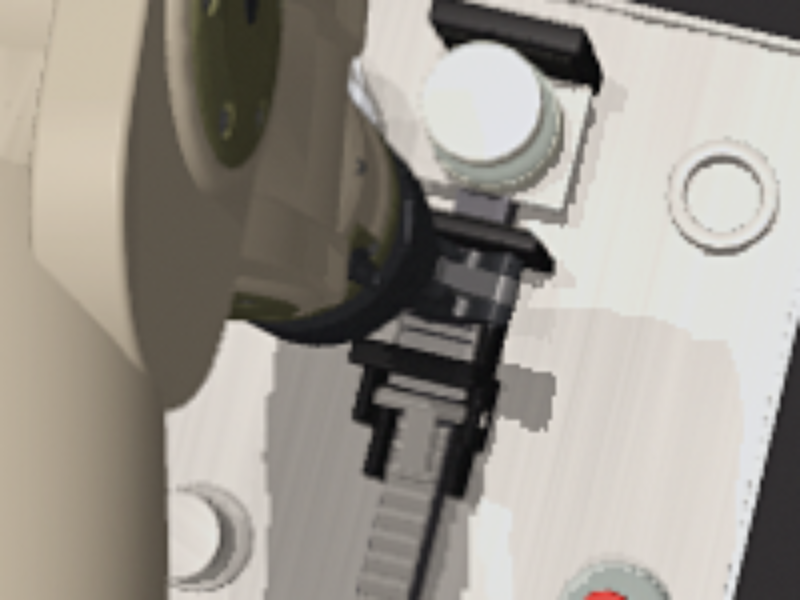

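The picture shows the hand above the gap between gripping plate and wall, at crop (460,290). In depth the fingers are centred at s=-0.014, y=-0.004, but end near z 0.163 where the state says 0.141. I'll go down in steps and trust the force reading for contact.

```bash
python3 -m creep '[[-0.002,-0.002,0.01,0,0,0],[-0.002,-0.002,0.02,0,0,0],[-0.002,-0.002,0.03,0,0,0],[-0.002,-0.002,0.04,0,0,0],[-0.002,-0.002,0.045,0,0,0],[-0.002,-0.002,0.05,0,0,0],[-0.002,-0.002,0.05,0,0,0],[-0.002,-0.002,0.05,0,0,0]]'
cat > look.py <<'E'
from pose import *
import sys
st=env.get_state();print('tcp',cl(st['tcp_pos']).round(4),'F',st['wrist_force'].round(1))
im,d=env.read_camera('scene')
v,u=np.mgrid[0:480,0:640]; m=d>0; u=u[m];v=v[m]
p=env.camera_params('scene'); x=(u-p['cx'])/p['fx'];y=(v-p['cy'])/p['fy'];a,b=x,y
for _ in range(20): s=1+p['k1']*(a*a+b*b);a,b=x/s,y/s
W=(np.stack([a,-b,-np.ones_like(a)],1)*d[m][:,None])@q2R(p['orientation']).T+p['position']-c
P=np.stack([W@ax,W@ay,W[:,2]],1)
s0=float(sys.argv[2])
k=(abs(P[:,0]-s0)<.03)&(abs(P[:,1])<.03)
for z in np.arange(.06,.2,.008):
    Q=P[k&(P[:,2]>=z)&(P[:,2]<z+.008)]
    if len(Q): print(round(z,3),len(Q),Q.min(0)[:2].round(3),Q.max(0)[:2].round(3),np.median(Q,0)[:2].round(3))
u,v=px('scene',wo(s0,0,.1)).astype(int)
cv2.imwrite(sys.argv[1],cv2.resize(im[v-60:v+60,u-80:u+80],None,fx=5,fy=5,interpolation=cv2.INTER_CUBIC))
E
python3 look.py pics/s3.png -.013
```

```text
clock: 2.7
tcp_pos: [0.569, 0.068, 0.0906]
orientation: [0.0, 0.097, 0.995, 0.0]
wrist_force: [-0.0, -0.2, 0.3]
finger_gap: -0.0001
tcp [-0.0141 -0.0017  0.0906] F [-0.  -0.2  0.3]
0.06 158 [-0.022 -0.029] [0.017 0.025] [0.001 0.001]
0.068 203 [-0.038 -0.029] [0.017 0.024] [-0.022 -0.001]
0.076 57 [ 0.002 -0.027] [0.016 0.023] [0.005 0.002]
0.084 56 [ 0.003 -0.023] [0.012 0.024] [0.005 0.006]
0.092 44 [ 0.003 -0.015] [0.011 0.024] [0.005 0.008]
0.1 54 [ 0.003 -0.009] [0.013 0.024] [0.005 0.009]
0.108 62 [ 0.004 -0.01 ] [0.015 0.024] [0.01  0.008]
0.116 5 [-0.025 -0.006] [-0.018  0.003] [-0.024  0.002]
0.124 33 [-0.026 -0.015] [-0.008  0.009] [-0.022  0.002]
0.132 45 [-0.027 -0.018] [-0.01   0.011] [-0.022  0.004]
0.14 46 [-0.026 -0.016] [-0.007  0.012] [-0.021  0.003]
0.148 38 [-0.027 -0.017] [-0.014  0.012] [-0.024  0.003]
0.156 27 [-0.028 -0.016] [-0.02   0.012] [-0.025 -0.002]
0.164 78 [-0.029 -0.03 ] [-0.003  0.029] [-0.026  0.002]
0.172 95 [-0.029 -0.029] [-0.004  0.03 ] [-0.025  0.009]
0.18 64 [-0.033 -0.03 ] [0.001 0.03 ] [-0.026  0.012]
0.188 69 [-0.033 -0.019] [-0.007  0.03 ] [-0.03   0.005]
0.196 66 [-0.033 -0.021] [-0.013  0.024] [-0.03   0.004]
```

View pics/s3.png

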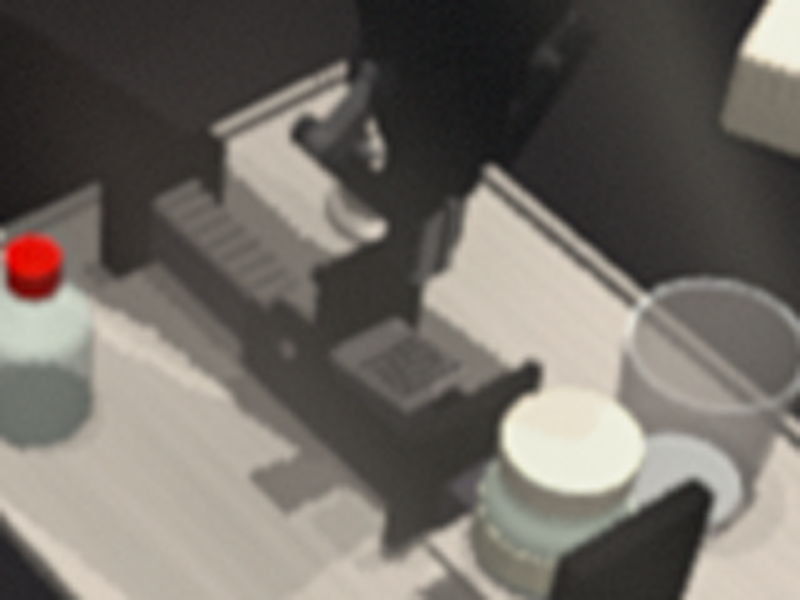

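The tip is visibly still about 45 mm above the plate: finger end around crop (430,270), plate at (400,365). I'll descend slowly and watch the force.

```bash
python3 -m creep '[[0,0,0.005,0,0,0],[0,0,0.01,0,0,0],[0,0,0.015,0,0,0],[0,0,0.02,0,0,0],[0,0,0.024,0,0,0],[0,0,0.026,0,0,0],[0,0,0.026,0,0,0],[0,0,0.026,0,0,0]]'
python3 look.py pics/s4.png -.013 | sed -n '1p;/^0.0[6789]/p;/^0.1 /p;/^0.1[01]/p'
```

```text
clock: 3.55
tcp_pos: [0.569, 0.068, 0.0646]
orientation: [0.0, 0.097, 0.995, 0.0]
wrist_force: [0.7, -0.4, 0.2]
finger_gap: -0.0002
tcp [-0.014  -0.0017  0.0646] F [ 0.7 -0.4  0.2]
0.06 136 [-0.034 -0.02 ] [0.017 0.024] [0.    0.001]
0.068 195 [-0.038 -0.02 ] [0.017 0.024] [-0.023  0.   ]
0.076 37 [ 0.003 -0.006] [0.016 0.025] [0.005 0.015]
0.084 36 [ 0.003 -0.001] [0.011 0.024] [0.005 0.013]
0.092 47 [-0.026 -0.007] [0.011 0.025] [0.005 0.014]
0.1 73 [-0.027 -0.018] [0.014 0.024] [-0.009  0.008]
0.108 84 [-0.027 -0.016] [0.015 0.024] [-0.009  0.009]
0.116 42 [-0.027 -0.017] [-0.01   0.011] [-0.022  0.004]
```

Reported TCP z is 0.065 with no contact force, and depth puts the tips near z 0.093. So the readings are offset by about 27 mm. I'll use camera and force for z from here on.

```bash
python3 -m creep '[[0,0,0.004,0,0,0],[0,0,0.008,0,0,0],[0,0,0.011,0,0,0],[0,0,0.014,0,0,0],[0,0,0.017,0,0,0],[0,0,0.018,0,0,0],[0,0,0.018,0,0,0],[0,0,0.018,0,0,0]]'
python3 look.py pics/s5.png -.013 | sed -n '1p;/^0.0[6789]/p;/^0.1 /p;/^0.1[01]/p'
```

```text
clock: 4.4
tcp_pos: [0.569, 0.068, 0.0465]
orientation: [0.0, 0.097, 0.995, 0.0]
wrist_force: [0.4, 0.5, 0.2]
finger_gap: 0.0
tcp [-0.014  -0.0017  0.0465] F [0.4 0.5 0.2]
0.06 95 [-0.036 -0.018] [0.015 0.025] [-0.     0.008]
0.068 163 [-0.038 -0.021] [0.016 0.026] [-0.026  0.002]
0.076 45 [-0.026 -0.01 ] [0.011 0.024] [0.004 0.007]
0.084 77 [-0.026 -0.016] [0.011 0.025] [-0.012  0.008]
0.092 62 [-0.027 -0.017] [0.012 0.023] [-0.019  0.009]
0.1 55 [-0.027 -0.018] [0.014 0.023] [-0.021  0.007]
0.108 36 [-0.027 -0.01 ] [0.016 0.024] [-0.022  0.004]
0.116 38 [-0.029 -0.029] [-0.02   0.022] [-0.026 -0.006]
```

View pics/s5.png

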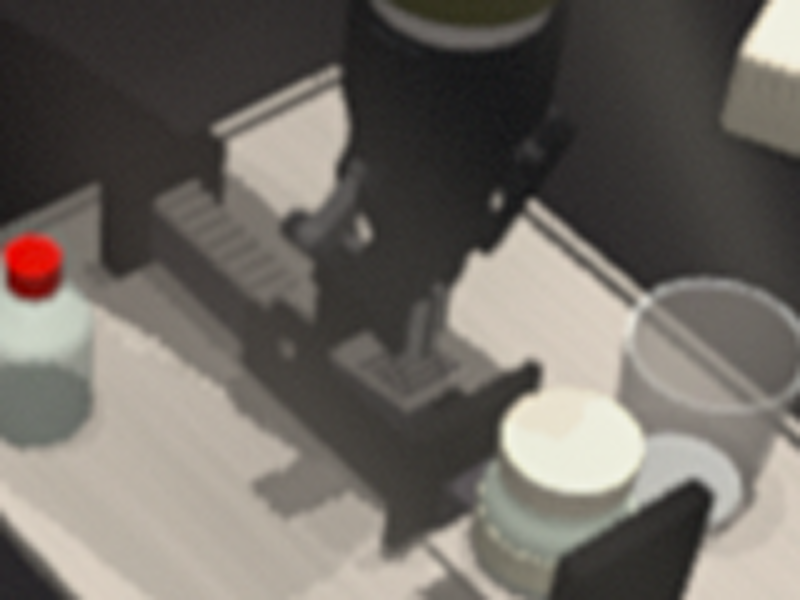

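The fingertips are now just above the plate, at crop (425,355), about z 0.075. The hand body starts only about 46 mm above the tips, so pressed down it could catch on the wall top. I'll lean the hand 10° towards the jar so the fingertips lead, then press.

```bash
python3 -m creep '[[0,0,-0.004,0,0,0],[0.001,0,-0.004,0,2,0],[0.002,0,-0.004,0,4,0],[0.004,0,-0.004,0,6,0],[0.005,0,-0.004,0,8,0],[0.006,0,-0.004,0,10,0],[0.006,0,-0.004,0,10,0],[0.006,0,-0.004,0,10,0]]'
python3 look.py pics/s6.png -.013 | sed -n '1p;/^0.0[6789]/p;/^0.1/p'
python3 - <<'E'
from pose import *
st=env.get_state();Rm=q2R(st['orientation']); print((Rm.T@np.array([0,0,-1])).round(3),(Rm.T@ax).round(3))
E
```

```text
clock: 5.25
tcp_pos: [0.5633, 0.0691, 0.0505]
orientation: [-0.086, 0.097, 0.992, 0.008]
wrist_force: [-0.3, -0.4, -0.2]
finger_gap: 0.0001
tcp [-0.0082 -0.0017  0.0505] F [-0.3 -0.4 -0.2]
0.06 93 [-0.035 -0.018] [0.016 0.024] [0.002 0.008]
0.068 183 [-0.037 -0.02 ] [0.017 0.025] [-0.023  0.002]
0.076 42 [-0.026 -0.01 ] [0.009 0.024] [0.004 0.01 ]
0.084 54 [-0.027 -0.009] [0.01  0.024] [0.003 0.009]
0.092 59 [-0.028 -0.018] [0.012 0.024] [-0.019  0.01 ]
0.1 41 [-0.03 -0.01] [0.013 0.024] [-0.024  0.01 ]
0.108 32 [-0.031 -0.011] [0.015 0.025] [-0.026  0.006]
0.116 21 [-0.034 -0.027] [-0.027  0.011] [-0.033 -0.006]
0.124 65 [-0.036 -0.03 ] [-0.011  0.029] [-0.033  0.007]
0.132 51 [-0.038 -0.03 ] [-0.011  0.029] [-0.028  0.013]
0.14 61 [-0.043 -0.019] [-0.013  0.028] [-0.037  0.012]
0.148 24 [-0.043 -0.018] [-0.034  0.018] [-0.041 -0.008]
0.156 21 [-0.043 -0.01 ] [-0.033  0.023] [-0.039  0.015]
0.164 24 [-0.042 -0.01 ] [-0.037  0.029] [-0.04   0.016]
0.172 14 [-0.043 -0.002] [-0.04  0.03] [-0.041  0.022]
0.18 10 [-0.043  0.013] [-0.042  0.03 ] [-0.042  0.024]
0.188 2 [-0.043  0.024] [-0.042  0.027] [-0.042  0.026]
[-0.173 -0.     0.985] [ 0.985 -0.001  0.173]
```

```bash
python3 -m creep '[[-0.0003,0,0.002,0,0,0],[-0.0007,0,0.004,0,0,0],[-0.001,0,0.006,0,0,0],[-0.0014,0,0.008,0,0,0],[-0.0017,0,0.01,0,0,0],[-0.0021,0,0.012,0,0,0],[-0.0021,0,0.012,0,0,0],[-0.0021,0,0.012,0,0,0]]'
```

```text
clock: 6.1
tcp_pos: [0.5634, 0.0691, 0.0387]
orientation: [-0.086, 0.097, 0.992, 0.009]
wrist_force: [0.4, 0.5, 3.4]
finger_gap: -0.0001
```

Contact at 3.4 N. I'll press on in 2 mm steps.

```bash
python3 -m creep '[[-0.0002,0,0.001,0,0,0],[-0.0003,0,0.002,0,0,0],[-0.0005,0,0.003,0,0,0],[-0.0007,0,0.004,0,0,0],[-0.0009,0,0.005,0,0,0],[-0.0009,0,0.005,0,0,0],[-0.0009,0,0.005,0,0,0],[-0.0009,0,0.005,0,0,0]]'
python3 look.py pics/s7.png -.013 | sed -n '1p;/^0.0[56789]/p;/^0.1/p'
```

```text
clock: 6.9
tcp_pos: [0.5634, 0.0691, 0.0334]
orientation: [-0.086, 0.097, 0.992, 0.009]
wrist_force: [3.2, -0.2, 4.6]
finger_gap: -0.0002
tcp [-0.0083 -0.0017  0.0334] F [ 3.2 -0.2  4.6]
0.06 194 [-0.039 -0.021] [0.017 0.025] [-0.023  0.005]
0.068 50 [-0.027 -0.007] [0.017 0.025] [-0.01  0.01]
0.076 50 [-0.028 -0.017] [0.014 0.024] [-0.017  0.01 ]
0.084 35 [-0.03 -0.01] [0.011 0.024] [-0.025  0.006]
0.092 26 [-0.031 -0.012] [0.013 0.024] [-0.027  0.005]
0.1 26 [-0.035 -0.017] [0.005 0.026] [-0.033 -0.002]
0.108 66 [-0.037 -0.03 ] [0.015 0.027] [-0.033  0.007]
0.116 47 [-0.04  -0.008] [-0.013  0.029] [-0.028  0.013]
0.124 50 [-0.043 -0.02 ] [-0.014  0.03 ] [-0.038  0.011]
0.132 22 [-0.043 -0.015] [-0.032  0.015] [-0.04   0.009]
0.14 21 [-0.043 -0.011] [-0.035  0.027] [-0.04   0.015]
0.148 20 [-0.042 -0.009] [-0.038  0.03 ] [-0.04   0.018]
0.156 20 [-0.043 -0.   ] [-0.04  0.03] [-0.042  0.021]
0.164 8 [-0.043  0.014] [-0.042  0.028] [-0.043  0.019]
0.172 1 [-0.042  0.03 ] [-0.042  0.03 ] [-0.042  0.03 ]
0.188 2 [-0.014  0.024] [-0.011  0.026] [-0.012  0.025]
0.196 3 [-0.02   0.029] [-0.019  0.03 ] [-0.02  0.03]
```

View pics/s7.png

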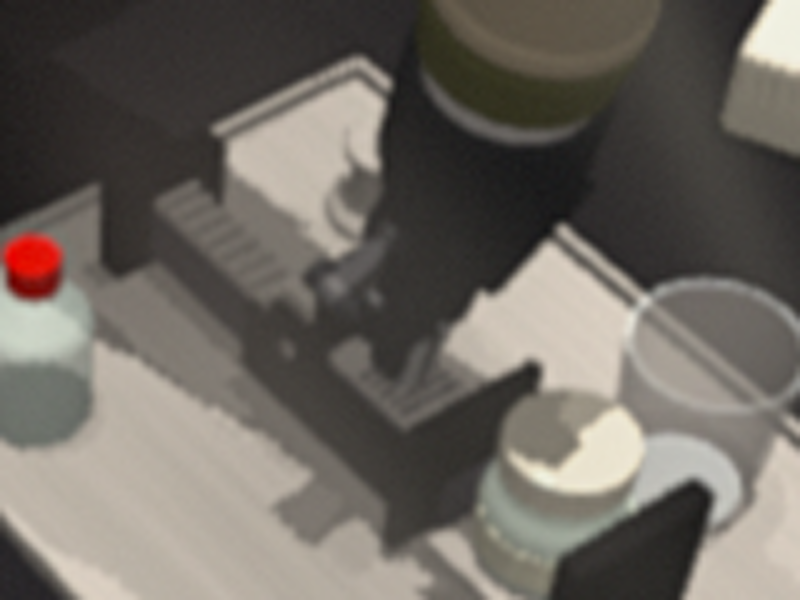

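The fingers are on the plate, which has sunk and looks almost level at crop (400,380). The jar hasn't moved. I'll press a little further, towards the lever's stop.

```bash
python3 -m creep '[[-0.0002,0,0.001,0,0,0],[-0.0003,0,0.002,0,0,0],[-0.0005,0,0.003,0,0,0],[-0.0005,0,0.003,0,0,0],[-0.0005,0,0.003,0,0,0],[-0.0005,0,0.003,0,0,0],[-0.0005,0,0.003,0,0,0],[-0.0005,0,0.003,0,0,0]]'
python3 look.py pics/s8.png -.013 | sed -n '1p;/^0.0[56]/p'
```

```text
clock: 7.75
tcp_pos: [0.5634, 0.0691, 0.0312]
orientation: [-0.086, 0.097, 0.992, 0.009]
wrist_force: [3.4, -1.7, 9.9]
finger_gap: -0.0003
tcp [-0.0084 -0.0017  0.0312] F [ 3.4 -1.7  9.9]
0.06 98 [-0.037 -0.019] [0.017 0.024] [-0.017  0.005]
0.068 62 [-0.027 -0.018] [0.017 0.024] [-0.012  0.01 ]
```

Force is 9.9 N and the TCP stopped short of the command, so the lever is about on its stop. Now I'll push along the bar, keeping height.

```bash
python3 -m creep '[[0.002,0,0.0003,0,0,0],[0.005,0,0.0009,0,0,0],[0.008,0,0.0014,0,0,0],[0.012,0,0.0021,0,0,0],[0.016,0,0.0028,0,0,0],[0.02,0,0.0035,0,0,0],[0.023,0,0.004,0,0,0],[0.025,0,0.0044,0,0,0]]'
python3 look.py pics/s9.png .008 | sed -n '1p;/^0.0[5689]/p;/^0.1 /p'
```

```text
clock: 8.6
tcp_pos: [0.539, 0.074, 0.0312]
orientation: [-0.086, 0.097, 0.992, 0.009]
wrist_force: [3.6, -0.6, 9.3]
finger_gap: 0.0003
tcp [ 0.0166 -0.0018  0.0312] F [ 3.6 -0.6  9.3]
0.06 110 [-0.013 -0.017] [0.037 0.024] [0.005 0.006]
0.068 46 [-0.003 -0.016] [0.038 0.024] [0.007 0.009]
0.084 38 [-0.007 -0.009] [0.036 0.025] [-0.     0.007]
0.092 19 [-0.008 -0.014] [0.035 0.023] [-0.002 -0.001]
0.1 34 [-0.01  -0.029] [0.029 0.025] [-0.008 -0.004]
```

View pics/s9.png

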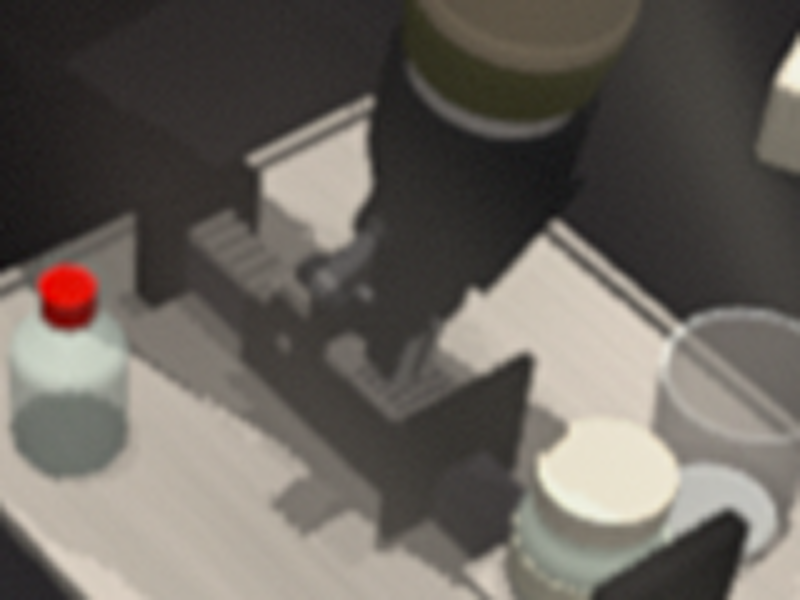

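The jaw slides with the fingers: the gap between gripping plate and jar has grown, and the lever is still level under them. I'll keep pushing.

```bash
python3 -m creep '[[0.003,0,0.0005,0,0,0],[0.007,0,0.0012,0,0,0],[0.011,0,0.0019,0,0,0],[0.016,0,0.0028,0,0,0],[0.021,0,0.0037,0,0,0],[0.026,0,0.0046,0,0,0],[0.03,0,0.0053,0,0,0],[0.032,0,0.0056,0,0,0]]'
python3 look.py pics/s10.png .04 | sed -n '1p;/^0.0[56789]/p;/^0.1 /p'
```

```text
clock: 9.45
tcp_pos: [0.507, 0.0804, 0.0312]
orientation: [-0.086, 0.097, 0.992, 0.009]
wrist_force: [5.1, -1.8, 9.6]
finger_gap: -0.0002
tcp [ 0.0492 -0.002   0.0312] F [ 5.1 -1.8  9.6]
0.06 96 [ 0.022 -0.019] [0.07  0.024] [0.048 0.006]
0.068 48 [ 0.029 -0.017] [0.07  0.025] [0.043 0.009]
0.076 47 [ 0.029 -0.016] [0.068 0.024] [0.037 0.009]
0.084 39 [ 0.026 -0.017] [0.069 0.024] [0.033 0.006]
0.092 23 [ 0.024 -0.016] [0.069 0.022] [ 0.028 -0.002]
0.1 42 [ 0.022 -0.029] [0.062 0.025] [ 0.025 -0.   ]
```

```bash
python3 -m creep '[[0.003,0,0.0005,0,0,0],[0.006,0,0.001,0,0,0],[0.009,0,0.0016,0,0,0],[0.012,0,0.0021,0,0,0],[0.014,0,0.0025,0,0,0],[0.016,0,0.0028,0,0,0],[0.018,0,0.0032,0,0,0],[0.018,0,0.0032,0,0,0]]'
```

```text
clock: 10.3
tcp_pos: [0.4894, 0.0839, 0.0312]
orientation: [-0.085, 0.097, 0.992, 0.009]
wrist_force: [3.9, -0.6, 9.1]
finger_gap: -0.0
```

```bash
python3 -m creep '[[0.001,0,0.0002,0,0,0],[0.002,0,0.0003,0,0,0],[0.003,0,0.0005,0,0,0],[0.004,0,0.0007,0,0,0],[0.005,0,0.0009,0,0,0],[0.006,0,0.001,0,0,0],[0.006,0,0.001,0,0,0],[0.006,0,0.001,0,0,0]]'
```

```text
clock: 11.1
tcp_pos: [0.4849, 0.0848, 0.0313]
orientation: [-0.084, 0.097, 0.992, 0.009]
wrist_force: [6.8, -0.4, 8.0]
finger_gap: 0.0002
```

```bash
python3 -m creep '[[0.001,0,0.0002,0,0,0],[0.002,0,0.0003,0,0,0],[0.003,0,0.0005,0,0,0],[0.004,0,0.0007,0,0,0],[0.004,0,0.0007,0,0,0],[0.004,0,0.0007,0,0,0],[0.004,0,0.0007,0,0,0],[0.004,0,0.0007,0,0,0]]'
python3 look.py pics/s11.png .06 | sed -n '1p;/^0.0[56789]/p;/^0.1 /p'
```

```text
clock: 11.9
tcp_pos: [0.4815, 0.0855, 0.0315]
orientation: [-0.084, 0.097, 0.992, 0.009]
wrist_force: [7.2, -2.0, 7.3]
finger_gap: -0.0003
tcp [ 0.0752 -0.0021  0.0315] F [ 7.2 -2.   7.3]
0.06 122 [ 0.04 -0.02] [0.089 0.024] [0.058 0.003]
0.068 53 [ 0.055 -0.019] [0.089 0.023] [0.07  0.009]
0.076 43 [ 0.055 -0.018] [0.085 0.023] [0.061 0.009]
0.084 38 [ 0.054 -0.019] [0.085 0.024] [0.059 0.009]
0.092 27 [ 0.051 -0.013] [0.083 0.024] [0.054 0.   ]
0.1 38 [ 0.049 -0.03 ] [0.081 0.027] [0.051 0.002]
```

View pics/s11.png

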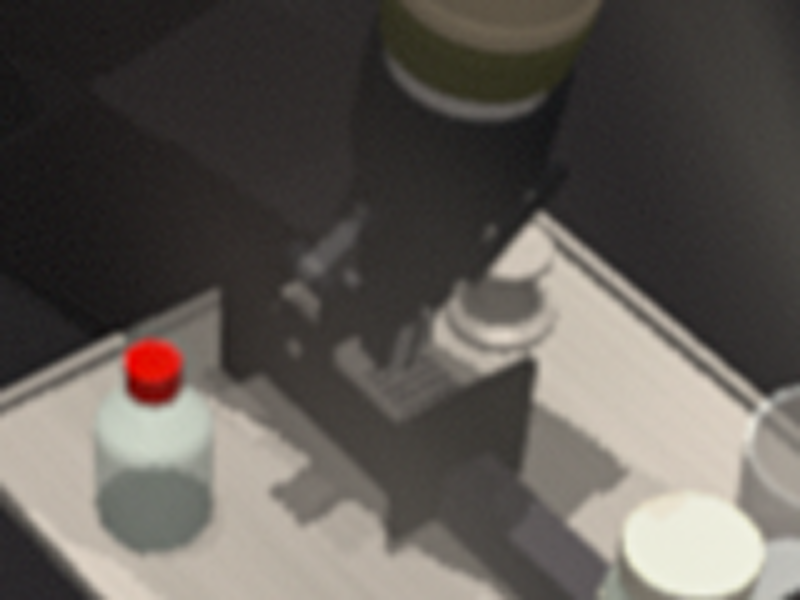

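The jaw has travelled about 79 mm. The end stop is close behind it, hidden by the hand, and the jar is still standing. Push force is only 7 N and the fingers are still creeping, so I'll push on until there's a clear hard stop.

```bash
python3 -m creep '[[0.001,0,0.0002,0,0,0],[0.002,0,0.0003,0,0,0],[0.003,0,0.0005,0,0,0],[0.004,0,0.0007,0,0,0],[0.004,0,0.0007,0,0,0],[0.004,0,0.0007,0,0,0],[0.004,0,0.0007,0,0,0],[0.004,0,0.0007,0,0,0]]'
python3 look.py pics/s12.png .06 | sed -n '1p;/^0.0[568]/p'
```

```text
clock: 12.75
tcp_pos: [0.4814, 0.0856, 0.0316]
orientation: [-0.08, 0.097, 0.992, 0.008]
wrist_force: [15.2, -3.1, 3.3]
finger_gap: 0.0001
tcp [ 0.0753 -0.0021  0.0316] F [15.2 -3.1  3.3]
0.06 109 [ 0.041 -0.02 ] [0.089 0.024] [0.059 0.005]
0.068 49 [ 0.057 -0.015] [0.089 0.024] [0.064 0.008]
0.084 38 [ 0.054 -0.014] [0.085 0.023] [0.06  0.006]
```

That's a firm stop: 15 N with no further motion. I'll back off 6 mm, lift clear and check the jaw.

```bash
python3 -m creep '[[-0.004,0,-0.0007,0,0,0],[-0.008,0,-0.0014,0,0,0],[-0.009,0,-0.004,0,0,0],[-0.009,0,-0.012,0,0,0],[-0.009,0,-0.025,0,0,0],[-0.009,0,-0.04,0,0,0],[-0.009,0,-0.06,0,0,0],[-0.009,0,-0.08,0,0,0]]'
python3 - <<'E'
from pose import *
for cam in('top','scene'):
    im,d=env.read_camera(cam); cv2.imwrite(f'pics/{cam}13.png',im)
    v,u=np.mgrid[0:480,0:640]; m=d>0; u=u[m];v=v[m]
    p=env.camera_params(cam); x=(u-p['cx'])/p['fx'];y=(v-p['cy'])/p['fy'];a,b=x,y
    for _ in range(20): s=1+p['k1']*(a*a+b*b);a,b=x/s,y/s
    W=(np.stack([a,-b,-np.ones_like(a)],1)*d[m][:,None])@q2R(p['orientation']).T+p['position']-c
    P=np.stack([W@ax,W@ay,W[:,2]],1)
    def box(n,x0,x1,z0,z1,yl=.06):
        Q=P[(P[:,0]>x0)&(P[:,0]<x1)&(abs(P[:,1])<yl)&(P[:,2]>z0)&(P[:,2]<z1)]
        print(cam,n,len(Q),np.percentile(Q,[3,50,97],axis=0).round(4).tolist() if len(Q)>3 else '')
    box('walltop',.06,.12,.1,.112); box('grip',.0,.045,.065,.082); box('plate',.035,.085,.056,.08,.02);box('lid',-.14,-.075,.097,.107,.04)
print(cl(env.get_state()['tcp_pos']),env.get_state()['wrist_force'])
E
```

```text
clock: 13.6
tcp_pos: [0.4948, 0.0822, 0.1074]
orientation: [-0.089, 0.097, 0.991, 0.008]
wrist_force: [0.1, 0.0, 0.2]
finger_gap: -0.0001
top walltop 235 [[0.0782, -0.0274, 0.1016], [0.0837, -0.0014, 0.1052], [0.0894, 0.0238, 0.1084]]
top grip 46 [[0.0137, 0.006, 0.073], [0.0163, 0.0177, 0.0766], [0.0207, 0.0292, 0.0804]]
top plate 209 [[0.0573, -0.0172, 0.0607], [0.0686, 0.0005, 0.065], [0.0773, 0.0138, 0.0695]]
top lid 702 [[-0.1305, -0.0231, 0.0979], [-0.1074, -0.0017, 0.101], [-0.085, 0.0206, 0.1042]]
scene walltop 148 [[0.0781, -0.0206, 0.1007], [0.0819, 0.0014, 0.1083], [0.0903, 0.0222, 0.111]]
scene grip 281 [[0.014, -0.0334, 0.0659], [0.0174, -0.0005, 0.0766], [0.0432, 0.0311, 0.0817]]
scene plate 275 [[0.0395, -0.0186, 0.0645], [0.0658, -0.001, 0.0725], [0.0826, 0.0153, 0.0786]]
scene lid 523 [[-0.13, -0.0242, 0.0985], [-0.1072, 0.0004, 0.1046], [-0.0835, 0.0226, 0.1066]]
[ 0.05900004 -0.00184059  0.10924397] [-0.13112887 -0.21107036 -0.32889973]
```

Run:
```python
import cv2
im=cv2.imread('pics/top13.png'); cv2.imwrite('pics/c13.png',cv2.resize(im[210:360,150:300],None,fx=4,fy=4,interpolation=cv2.INTER_CUBIC))
```

```text
(no output)
```

View pics/c13.png

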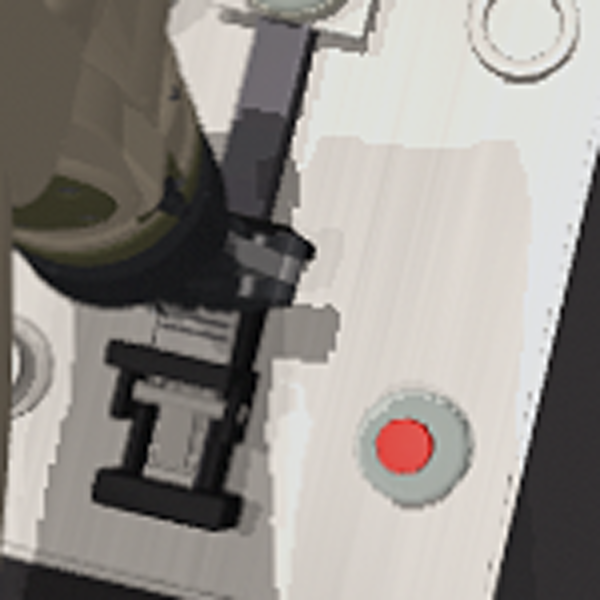

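The jaw's side arms at crop (140,460) and (230,460) meet the end stop at (165,500) with no gap. The lever has sprung back up, and the jar, bottle and ring are where they were. I'll rise clear and do a final check.

```bash
python3 -m creep '[[0,0,-0.02,0,0,0],[0,0,-0.045,0,0,0],[0,0,-0.07,0,0,0],[0,0,-0.09,0,0,0],[0,0,-0.1,0,0,0],[0,0,-0.1,0,0,0],[0,0,-0.1,0,0,0],[0,0,-0.1,0,0,0]]'
python3 - <<'E'
from pose import *
a=cv2.imread('pics/scene0.png'); b,_=env.read_camera('scene')
def hue(im):
    h=cv2.cvtColor(im,cv2.COLOR_BGR2HSV); m=((h[...,0]<5)|(h[...,0]>175))&(h[...,1]>200)&(h[...,2]>150); m[:100]=0; v,u=np.nonzero(m[:,:350]); return u.mean(),v.mean()
print('red cap',hue(a),hue(b))
for n,(x,y,w) in dict(jar=(385,195,45),ring=(340,245,40),beaker=(425,172,35),flask=(185,330,70),wash=(85,255,65)).items():
    r=cv2.matchTemplate(b[y-15:y+w+15,x-15:x+w+15],a[y:y+w,x:x+w],cv2.TM_CCOEFF_NORMED); _,s,_,l=cv2.minMaxLoc(r); print(n,round(s,3),l[0]-15,l[1]-15)
st=env.get_state(); print(st['clock'],cl(st['tcp_pos']),st['wrist_force'],abs(st['qvel']).max())
env.hand_in()
E
```

```text
clock: 14.5
tcp_pos: [0.5127, 0.0789, 0.2045]
orientation: [-0.088, 0.097, 0.991, 0.008]
wrist_force: [-0.9, -0.1, -0.8]
finger_gap: 0.0003
red cap (np.float64(299.84375), np.float64(170.46875)) (np.float64(300.2173913043478), np.float64(170.3768115942029))
jar 0.966 0 0
ring 0.997 0 0
beaker 0.999 0 0
flask 0.999 0 0
wash 1.0 0 0
14.55 [ 0.04324072 -0.00159416  0.20467131] [-0.41975969  0.11336386  0.7789885 ] 0.006849990813774973
the job is handed in; nothing more can be done
```

I pressed the release lever down with the shut fingers, with the hand leaning 10° towards the jar. Keeping it down, I pushed the jaw back until it stopped hard (15 N, no further motion), then backed off and rose clear. I handed the job in at 14.6 s.

**Jaw and lever:** The jaw moved about 75 mm between the start and end pictures, to an estimated 0.090 m. That figure relies on my estimate of about 0.015 m for where it started. In the top view its side arms meet the end stop with no gap, and the lever has sprung back up.

**Jar and other things:** The lid is within 1 mm of where it began and still at the right height. The bottle, ring, beaker, flask and wash bottle show no shift in the scene picture. I did not re-measure the steel plug at the end; the arm did not pass close to it.

**Robot:** It is clear of everything, with wrist force under 1 N.

**Disagreement:** The reported TCP height read about 27 mm lower than the fingertips appear in the camera depth. I went by the camera and contact force for height, and did not find the cause.

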